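# Lay out the plug-repair spares in front of the vice

## Robot

A 7-joint arm with a two-finger parallel gripper is mounted at the origin on the work surface. World frame = base frame: x ahead of the robot, y to its left, z up, the work surface at z = 0. Lengths are in m, angles in rad, forces in N, time in s.
With the tool pointing down it reaches from about 0.4 to 0.925 m from the base axis. Payload 4.1 kg.
Tool frame: the origin (TCP) lies midway between the tips of the shut fingers; the grasp point (between the pads) lies 19 mm behind it; z points along the fingers, x is the direction in which the jaws open and shut, and the axes are right-handed (so a half turn about z gives the same grasp; the last joint's range is limited). The gripper opens to 85 mm and grips with 20 to 120 N. Pads are 22 mm wide; open, the fingers measure 114 mm over their backs; the gripper's body (76 mm by 85 mm) begins 54 mm behind the grasp point. The pads swing forward as they close: fully open they stand 13 mm farther back than shut.
Start: joints at [-1.417, 0.398, 0.045, 1.537, -0.019, 1.207, -0.051], TCP at [0.163, 0.629, 0.231] pointing down, gripper open.
Joint ranges: [-2.82, 2.82], [-0.49, 2.23], [-1.37, 1.46], [0, 2.46], [-1.36, 4.5], [0.23, 2], [-2.94, 2.94]. Speed limits (rad/s): [2.57, 2.57, 3.14, 3.14, 3.14, 3.14, 3.14].

## Interface

Orientations are given as [roll, pitch, yaw] about the fixed x, y, z axes, in that order (R = Rz(yaw) Ry(pitch) Rx(roll)).
In Python, from cell import manip gives the robot as it stands.
- The arm moves only by the tool drive_tool, never from a script. Its argument "series" is one flat list of numbers, 4 for each row, row after row: the shift along the tool's x, y, z in m, then the turn about the tool's z in degrees. In form: [dx, dy, dz, turn, dx, dy, dz, turn, ...]. A call has 1 to 5 rows; each row is the pose to reach, as a shift and turn from the pose measured when the call began, along the tool's axes at that moment; what a row does not reach only later rows make up. A row lasts 1/8 s, in which the tool goes at most 62.5 mm and 10.7 degrees, less where a joint would pass 70% of its speed; a pose out of reach is approached as far as the arm can. A call with a gripper value outside its range is refused whole. "hand" is the closure, from -1 (fully open) to 1 (shut), so that 0 is half open, set as the call begins (left out, the last holds). The fingers move at their own pace and stop on an object; "squeeze" is the grip in N (left out, the last holds). Time passes only in rows, so rows that repeat a pose let the fingers close. It gives the time, the measured TCP pose, the force and the opening at its end, in the units of the state.
- manip.state(): the state, without advancing time (a new reading comes with each control period).
- manip.read_camera(name): name is "side" or "top"; returns a dict with "img" (384x512x3 uint8, blue, green, red), "mtx" (3x3 intrinsics, pixels), "R" (3x3) and "t" (3): a world point X has camera coordinates R X + t. Camera axes: x right, y down, z forward; pixel columns grow to the right and rows downward; lengths in m; the calibration is good to about 2 mm. A picture is of the moment at which its call begins. There is no depth.
- manip.close_job(): hands the job in, once; it reports no verdict.
Trained networks look in a picture, given as the dict that the camera call returned (one of the last four; its "shot" number tells which), for a name from the list of things; names that differ only in an ending like _2 or _b are one class to them, and where a whole thing is asked for, a point or a joint stands for the part that bears it (a point fixed in the world has none). Each returns a list of dicts, best first, with "score" (0 to 1); they miss things now and then, are a little off and sometimes report something else, mostly with a low value. They report only what shows in the picture. A call takes as long as a camera call.
- manip.find_in(query, picture): "bbox" ([left, top, width, height] in pixels, round what is visible of it).
- manip.tip_of(query, picture): "xy" ([column, row] in pixels: a listed point, or the origin of a listed thing).
The state is a dict: "time": time; "joint_positions": joint angles; "qvel": joint speeds; "joint_efforts": joint torques, N m; "position": TCP position; "tool_rot": TCP orientation; "force": force on the tool from outside, world axes, zero at the start; "wrist_torque": the same for the moment, N m; "opening": opening from 0.0 (shut) to 1.0 (fully open).
Only numpy, scipy, OpenCV 4.12 (cv2) and the standard library are available. Lean on these libraries where they do the work, as an engineer would, in place of code of your own. Each camera call takes 0.05 s, during which the arm holds its last target.

## Task

Lay out the spares beside the bench vice, in a row parallel to its jaws on the side towards the robot: stand the steel tin centred in front of the vice with a gap of about 3 cm to its near face, the black socket adapter upright, mouth up, in the middle of the tin's lid, and, in line with the tin, the square three-pin plug top to its left and the round two-pin plug top to its right (as the robot sees it), each pins up with a gap of about 4 cm to the tin. Leave the bulb on its tape roll, the spanner and the screwdriver where they are.

Things in the scene. Friction and masses are not known exactly. Their poses are not given: they have to be found in the camera images.
- vice: Small grey bench vice, fixed, on a round base 80 mm across; 70 mm high, jaws 60 mm wide. Origin: centre of the base's underside. Its x axis points away from the robot along the screw (tommy bar at x = 78 mm), y along the jaws to the robot's left, z up. The flat near face, 60 mm wide, towards the robot, is at x = -45 mm. Place and turn (up to 0.2 rad) vary.
- tin: Round steel tin with a flat press-fit lid, 61 mm diameter, 45 mm high, about 0.28 kg, standing upright. Origin: centre of its underside; z up; the lid's top, flat, is at z = 45 mm.
- adapter: Black plastic socket adapter (lamp holder), a hollow cylinder standing mouth up: foot 38 mm diameter and 12 mm high, body above it 33 mm diameter, total height 42 mm, about 45 g. Origin: centre of its underside; z up through the open mouth.
- plug3: White square three-pin plug top lying on its back, three flat brass pins up: body 50 mm (its x) by 46 mm (its y) by 28 mm high, pins up to 50 mm, about 50 g. The single larger pin is at +x. Origin: centre of its underside; z up along the pins.
- plug2: White round two-pin plug top lying on its back, two round brass pins up, spaced along its y: body 40 mm diameter, 28 mm high, pins up to 47 mm, about 40 g. Origin: centre of its underside; z up along the pins.
- bulb: Frosted globe bulb, 50 mm globe with a 26 mm brass cap upwards, 73 mm long, resting globe down in the hole of the tape roll (its top about 83 mm above the shelf). Fragile, not to be moved. Origin: the lowest point of the globe.
- tape: Brown roll of paper tape lying flat, 70 mm outer diameter, 38 mm hole, 19 mm high, carrying the bulb. Not to be moved. Origin: centre of its underside.
- spanner: Steel spanner 130 mm long lying flat along its x, between two of the starting places. Not to be moved. Origin: under the middle.
- screwdriver: Screwdriver 150 mm long lying along its x, to the robot's right. Not to be moved. Origin: under the middle.

How it is judged:
At the end, for the whole second after the job is handed in: Tin centre 90-120 mm in front of the vice's origin, within 15 mm of its centre line; adapter upright on the lid within 12 mm of centre; plugs pins up, three-pin left, two-pin right, 87-123 mm before the vice, 80-112 and 75-106 mm from the tin's centre; all released, at rest (x of tin in the frame of vice between -0.12 and -0.09 m and y of tin in the frame of vice between -0.015 and 0.015 m and height (world z) of each of tin, plug3, plug2 below 0.004 m and angle between each of tin, adapter, plug3, plug2's own z axis and vertical below 0.1 rad and linear speed of each of tin, adapter, plug3, plug2 below 0.02 m/s and horizontal distance between adapter and tin below 0.012 m and height (world z) of adapter between 0.042 and 0.049 m and x of plug3 in the frame of vice between -0.123 and -0.087 m and y of plug3 in the frame of vice above 0 m and horizontal distance between plug3 and tin between 0.08 and 0.112 m and x of plug2 in the frame of vice between -0.123 and -0.087 m and y of plug2 in the frame of vice below 0 m and horizontal distance between plug2 and tin between 0.075 and 0.106 m); the robot touches nothing.
It fails at once if the bulb is moved by more than 2 cm (distance of bulb from where it was at the start of the episode above 0.02 m).
It fails at once if the tape roll is moved by more than 2 cm (distance of tape from where it was at the start of the episode above 0.02 m).
It fails at once if the spanner is moved by more than 3 cm (distance of spanner from where it was at the start of the episode above 0.03 m).
It fails at once if the screwdriver is moved by more than 3 cm (distance of screwdriver from where it was at the start of the episode above 0.03 m).
It also fails if it takes over 115 s, if anything falls off the work surface, if the arm or the gripper's body presses on something with over 40 N, if the wrist force passes 120 N, or if a joint passes its speed limit or range.

## Working session

There is one attempt and no reset: what is moved stays moved. The work goes in short steps, Python scripts to look and compute and a tool call to move; the robot and the scene stay as the last step left them, time stands still between calls to the robot, and variables do not carry over. Pictures are saved under pics/ and viewed, and the job is handed in when it is done.

Besides the shell and the picture viewer there is one more tool, called after "Emit:" as name(argument=value, ...), one argument or row to a line, values as JSON. drive_tool: Moves the arm, as the interface text tells. Its arguments: {"type":"object","properties":{"series":{"type":"array"},"hand":{"type":"number"},"squeeze":{"type":"number"}},"required":["series"]}

```bash
mkdir -p pics; ls; python3 - <<'E'
from cell import manip
import cv2
print(manip.state())
for n in ("top","side"):
    p=manip.read_camera(n)
    cv2.imwrite(f"pics/{n}0.png",p["img"])
    print(n,p["mtx"].round(1).tolist(),p["R"].round(3).tolist(),p["t"].round(3).tolist())
    for q in "vice tin adapter plug3 plug2 bulb tape spanner screwdriver".split():
        print(q,[(a['bbox'],round(a['score'],2)) for a in manip.find_in(q,p)[:2]],[(a['xy'],round(a['score'],2)) for a in manip.tip_of(q,p)[:2]])
E
```

```text
pics
{'time': 0.0, 'joint_positions': array([-1.41700045,  0.39918111,  0.04503742,  1.5378588 , -0.01868994,
        1.20689978, -0.05072555]), 'qvel': array([-2.22232327e-03, -2.74104512e-04,  7.41383700e-04,  6.69035224e-04,
        1.33658530e-05,  4.45024725e-05,  2.48390598e-03]), 'joint_efforts': array([-1.78238988e-04, -4.75147855e+01,  1.36478595e+00, -2.54209310e+01,
        1.16668644e-02,  9.56757140e-03, -3.85353488e-06]), 'position': array([0.16240031, 0.62874123, 0.23028   ]), 'tool_rot': array([3.14144880e+00, 1.92037049e-03, 1.31808753e+00]), 'force': array([-0.104941  ,  0.25839641,  1.07655905]), 'wrist_torque': array([ 0.03743272, -0.02251121,  0.01538519]), 'opening': 1.0008153981189778}
top [[364.2, 0.0, 256.7], [0.0, 364.2, 189.5], [0.0, 0.0, 1.0]] [[0.093, -0.996, -0.005], [-0.974, -0.09, -0.207], [0.206, 0.024, -0.978]] [-0.086, 0.583, 0.826]
vice [([217.4, 99.1, 34.4, 50.2], 0.64)] [([234.0, 138.0], 0.62)]
tin [([110.9, 215.5, 28.9, 24.7], 0.75)] [([131.2, 228.6], 0.84)]
adapter [([172.7, 234.6, 18.8, 16.8], 0.79)] [([183.2, 244.2], 0.51)]
plug3 [([293.2, 22
[... 760 characters left out ...]
.9, 47.0], 0.88)] [([185.1, 236.2], 0.62)]
tin [([293.9, 307.8, 39.2, 50.8], 0.9)] [([311.8, 337.6], 0.55)]
adapter [([308.9, 261.9, 20.9, 27.1], 0.64)] [([319.1, 282.7], 0.95)]
plug3 [([305.6, 154.8, 13.6, 13.3], 0.7), ([287.3, 178.4, 25.8, 20.8], 0.64)] [([296.7, 195.1], 0.78), ([310.1, 165.9], 0.63)]
plug2 [([305.6, 154.8, 13.6, 13.3], 0.7), ([287.3, 178.4, 25.8, 20.8], 0.64)] [([296.7, 195.1], 0.78), ([310.1, 165.9], 0.63)]
bulb [([290.7, 203.9, 26.6, 29.4], 0.62)] []
tape [([286.5, 224.0, 32.5, 18.9], 0.77)] [([311.8, 340.0], 0.17)]
spanner [] [([318.9, 311.5], 0.92), ([255.9, 145.5], 0.7)]
screwdriver [([236.3, 139.8, 45.9, 10.2], 0.55)] [([255.5, 146.5], 0.69), ([297.7, 195.9], 0.23)]
```

```bash
python3 - <<'E'
import cv2
a=cv2.imread("pics/top0.png");b=cv2.imread("pics/side0.png")
cv2.imwrite("pics/top0c.png",cv2.resize(a[90:290,90:440],(788,450),interpolation=cv2.INTER_CUBIC))
cv2.imwrite("pics/side0c.png",cv2.resize(b[110:380,120:400],(622,600),interpolation=cv2.INTER_CUBIC))
E
```

```text
(no output)
```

View pics/top0c.png

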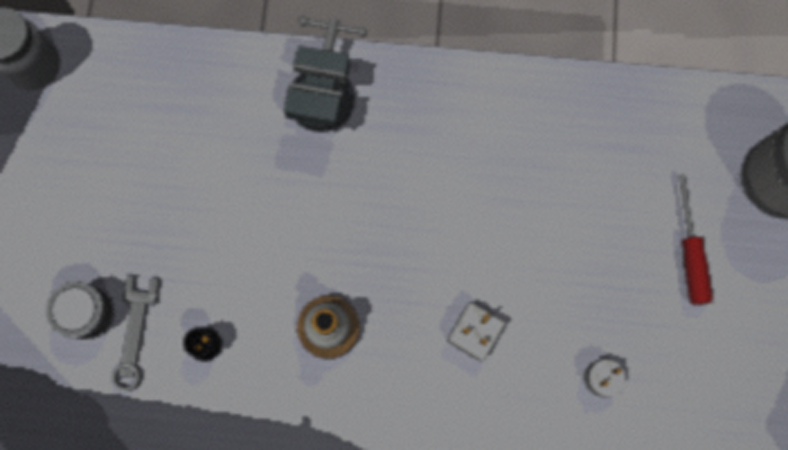

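View pics/side0c.png

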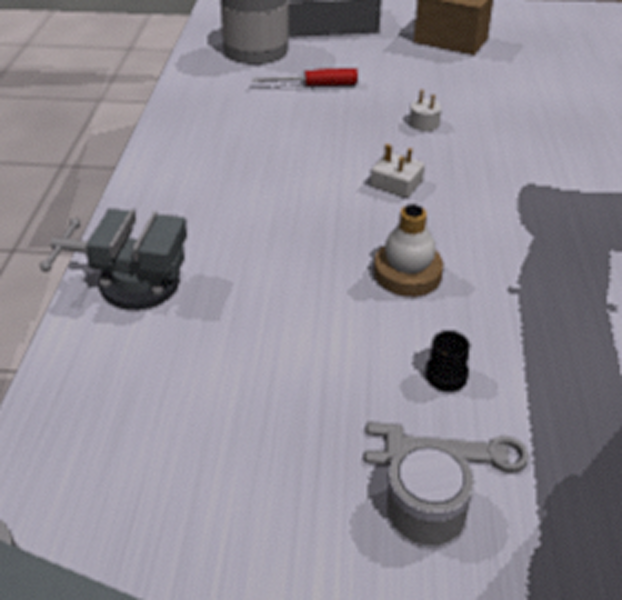

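View pics/top0.png

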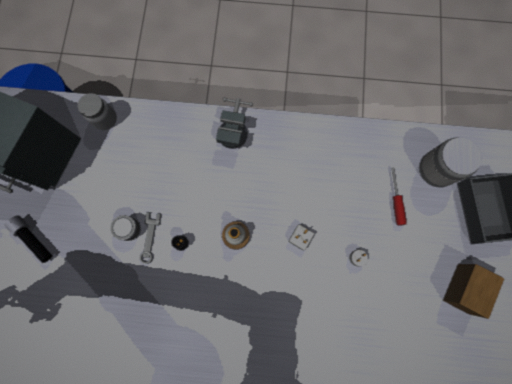

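```bash
cat > h.py <<'E'
from cell import manip
import cv2,numpy as np
def back(p,uv,z):
    d=np.linalg.inv(p["mtx"])@np.array([uv[0],uv[1],1.]); R=np.array(p["R"]);t=np.array(p["t"])
    d=R.T@d; c=-R.T@t; return c+d*(z-c[2])/d[2]
def proj(p,X):
    X=np.atleast_2d(X); c=(np.array(p["R"])@X.T).T+np.array(p["t"]); q=(np.array(p["mtx"])@c.T).T; return q[:,:2]/q[:,2:]
def circ(x,y,r,z,n=40):
    a=np.linspace(0,2*np.pi,n); return np.c_[x+r*np.cos(a),y+r*np.sin(a),0*a+z]
def box(x,y,yaw,x0,x1,y0,y1,z):
    P=np.array([[x0,y0],[x1,y0],[x1,y1],[x0,y1],[x0,y0]]); c,s=np.cos(yaw),np.sin(yaw)
    return np.c_[x+c*P[:,0]-s*P[:,1],y+s*P[:,0]+c*P[:,1],0*P[:,0]+z]
def outlines(n,x,y,yaw=0,z=0):
    if n=="tin": return [circ(x,y,.0305,z),circ(x,y,.0305,z+.045)]
    if n=="adapter": return [circ(x,y,.019,z),circ(x,y,.0165,z+.042)]
    if n=="plug2":
        o=[circ(x,y,.02,z),circ(x,y,.02,z+.028)]
        return o
    if n=="plug3": return [box(x,y,yaw,-.025,.025,-.023,.023,h) for h in (z,z+.028)]
    if n=="tape": return [circ(x,y,.035,.0),circ(x,y,.035,.019)]
    if n=="vice": return [circ(x,y,.04,0),box(x,y,yaw,-.045,-.04499,-.03,.03,.07),box(x,y,yaw,.078,.07801,-.03,.03,.05)]
def tile(p,name,objs,path,S=8):
    ims=[]
    for n,*a in objs:
        c=proj(p,[a[0],a[1],.03])[0]; w=28 if n!="vice" else 42; s=S*28/w
        M=np.float32([[s,0,s*(w-c[0])],[0,s,s*(w-c[1])]]); W=int(2*w*s)
        # pixel centre convention ~ integer
        im=cv2.warpAffine(p["img"],M,(W,W),flags=cv2.INTER_CUBIC)
        for o in outlines(n,*a):
            q=(proj(p,o)-c+w)*s
            cv2.polylines(im,[np.int32(q.round())],False,(0,0,255),1)
        cv2.putText(im,n,(4,16),0,.5,(0,120,0),1)
        ims.append(cv2.resize(im,(266,266)))
    while len(ims)%3: ims.append(np.zeros_like(ims[0]))
    cv2.imwrite(path,np.vstack([np.hstack(ims[i:i+3]) for i in range(0,len(ims),3)]))
E
python3 - <<'E'
from h import *
T=manip.read_camera("top");S=manip.read_camera("side")
import pickle; pickle.dump((T,S),open("init.pkl","wb"))
o={"tin":((131.2,228.6),(311.8,337.6)),"adapter":((183.2,244.2),(319.1,282.7)),"plug3":((301.9,234.1),(296.7,195.1)),"plug2":((358.4,256.8),(310.1,165.9)),"vice":((234,138),(185.1,236.2)),"tape":((233,236),(302,235))}
for n,(a,b) in o.items(): print(n,back(T,a,0).round(4),back(S,b,0).round(4))
print("toplid",back(T,(110.9+14.5,215.5+12.3),.045), -T["R"].T@T["t"],-S["R"].T@S["t"])
E
```

```text
tin [0.4698 0.2789 0.    ] [0.4684 0.2787 0.    ]
adapter [0.443  0.1413 0.    ] [0.4499 0.1553 0.    ]
plug3 [ 0.4961 -0.1557  0.    ] [ 0.4922 -0.1409  0.    ]
plug2 [ 0.4527 -0.3003  0.    ] [ 0.4528 -0.2941  0.    ]
vice [0.7361 0.0432 0.    ] [0.7422 0.0429 0.    ]
tape [0.4752 0.018  0.    ] [0.4809 0.0163 0.    ]
toplid [0.46735769 0.27713911 0.045     ] [ 0.40567644 -0.05359732  0.92857219] [0.52945582 0.67071302 0.55866394]
```

```bash
python3 - <<'E'
from h import *
import pickle; T,S=pickle.load(open("init.pkl","rb"))
ob=[("tin",.468,.278),("adapter",.446,.150),("plug3",.494,-.149,1.0),("plug2",.453,-.297),("vice",.739,.043,-.05),("tape",.478,.017)]
tile(T,"top",ob,"pics/ovT1.png");tile(S,"side",ob,"pics/ovS1.png")
E
```

```text
(no output)
```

View pics/ovT1.png

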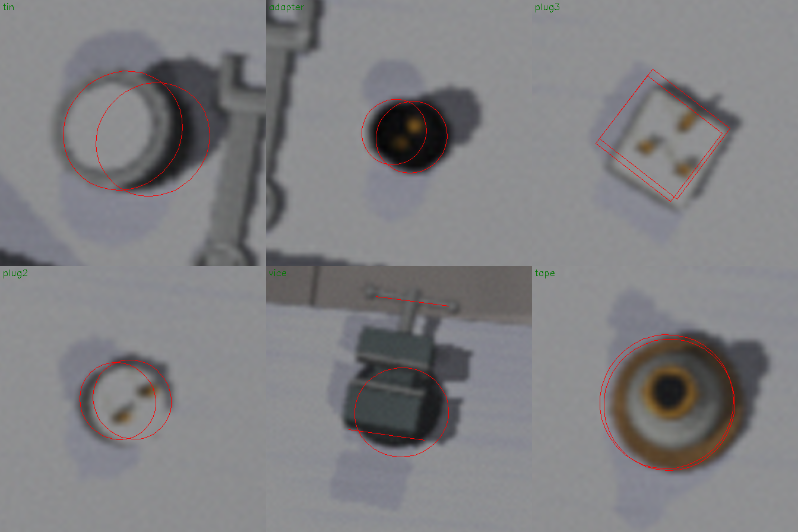

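View pics/ovS1.png

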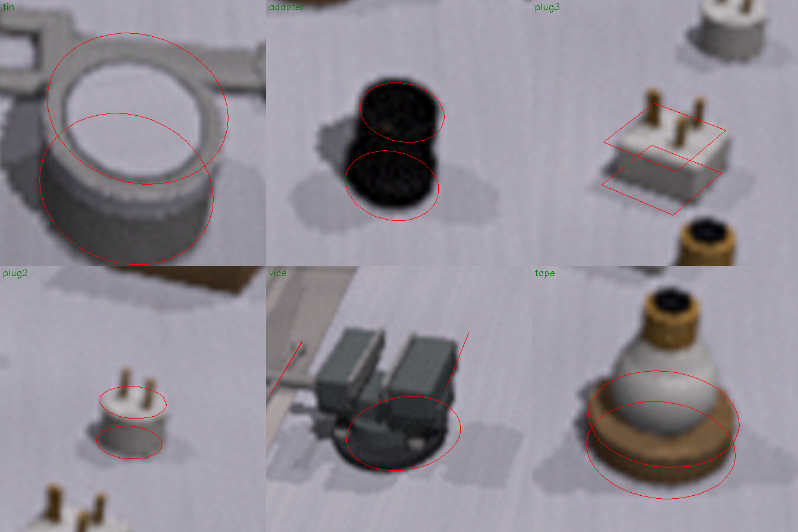

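```bash
cat >> h.py <<'E'
def gradmag(p):
    g=cv2.GaussianBlur(p["img"].astype(np.float32),(0,0),.8)
    gx=cv2.Sobel(g,cv2.CV_32F,1,0);gy=cv2.Sobel(g,cv2.CV_32F,0,1)
    return np.sqrt((gx**2+gy**2).sum(2))
def hullpts(p,ol,n=120):
    q=np.vstack([proj(p,o) for o in ol]).astype(np.float32); h=cv2.convexHull(q)[:,0]
    h=np.vstack([h,h[:1]]); L=np.r_[0,np.cumsum(np.hypot(*np.diff(h,axis=0).T))]; s=np.linspace(0,L[-1],n)
    return np.c_[np.interp(s,L,h[:,0]),np.interp(s,L,h[:,1])].astype(np.float32)
def score(p,G,n,a,extra=None):
    q=hullpts(p,outlines(n,*a)); v=cv2.remap(G,q[:,0].copy(),q[:,1].copy(),cv2.INTER_LINEAR)
    return np.minimum(v,120).mean()
def fit(p,G,n,a,r=.016,st=.001,yaws=(0,)):
    best=(-1,)
    for dy in yaws:
      for i in np.arange(-r,r+1e-9,st):
        for j in np.arange(-r,r+1e-9,st):
          b=(a[0]+i,a[1]+j,(a[2] if len(a)>2 else 0)+dy)+tuple(a[3:]); s=score(p,G,n,b)
          if s>best[0]: best=(s,)+b
    return np.round(best,4)
E
python3 - <<'E'
from h import *
import pickle; T,S=pickle.load(open("init.pkl","rb"))
ob=[("tin",.468,.278),("adapter",.446,.147),("plug3",.49,-.149,1.0),("plug2",.453,-.297),("tape",.476,.015)]
for nm,p in (("T",T),("S",S)):
    G=gradmag(p)
    for n,*a in ob: print(nm,n,fit(p,G,n,a,yaws=np.arange(-.4,.41,.1) if n=="plug3" else (0,),st=.001 if n!="plug3" else .002).tolist())
E
```

```text
T tin [114.3447, 0.469, 0.284, 0.0]
T adapter [120.0, 0.443, 0.144, 0.0]
T plug3 [103.0398, 0.49, -0.155, 1.0]
T plug2 [101.7881, 0.452, -0.293, 0.0]
T tape [120.0, 0.476, 0.01, 0.0]
S tin [107.5302, 0.468, 0.279, 0.0]
S adapter [120.0, 0.444, 0.145, 0.0]
S plug3 [111.7081, 0.49, -0.139, 1.2]
S plug2 [116.4329, 0.454, -0.287, 0.0]
S tape [113.0075, 0.479, 0.003, 0.0]
```

```bash
sed -i 's/np.minimum(v,120)/np.minimum(v,350)/' h.py; python3 - <<'E'
from h import *
import pickle; T,S=pickle.load(open("init.pkl","rb"))
ob=[("tin",.468,.280),("adapter",.444,.145),("plug3",.49,-.149,1.0),("plug2",.453,-.290),("tape",.476,.009)]
for nm,p in (("T",T),("S",S)):
    G=gradmag(p);l=[]
    for n,*a in ob:
        b=fit(p,G,n,a,r=.012,yaws=np.arange(-.4,.41,.1) if n=="plug3" else (0,),st=.001 if n!="plug3" else .002).tolist(); print(nm,n,b); l.append((n,*b[1:]))
    l.append(("vice",.742,.043,-.1))
    tile(p,nm,l,f"pics/fit{nm}.png")
E
```

```text
T tin [179.0168, 0.469, 0.285, 0.0]
T adapter [332.7822, 0.446, 0.148, 0.0]
T plug3 [143.1827, 0.494, -0.157, 1.2]
T plug2 [161.8632, 0.456, -0.299, 0.0]
T tape [264.31, 0.478, 0.01, 0.0]
S tin [206.3353, 0.469, 0.281, 0.0]
S adapter [350.0, 0.446, 0.145, 0.0]
S plug3 [240.4511, 0.488, -0.155, 1.1]
S plug2 [242.2727, 0.452, -0.296, 0.0]
S tape [282.192, 0.48, 0.007, 0.0]
```

View pics/fitT.png

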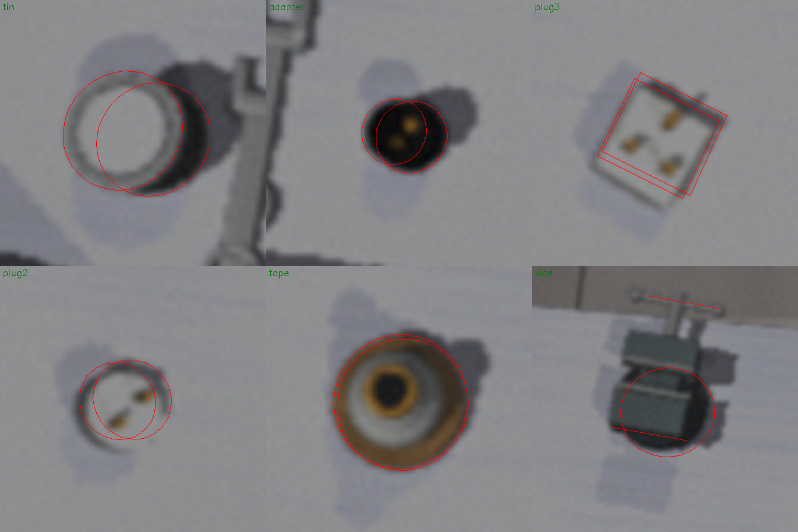

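View pics/fitS.png

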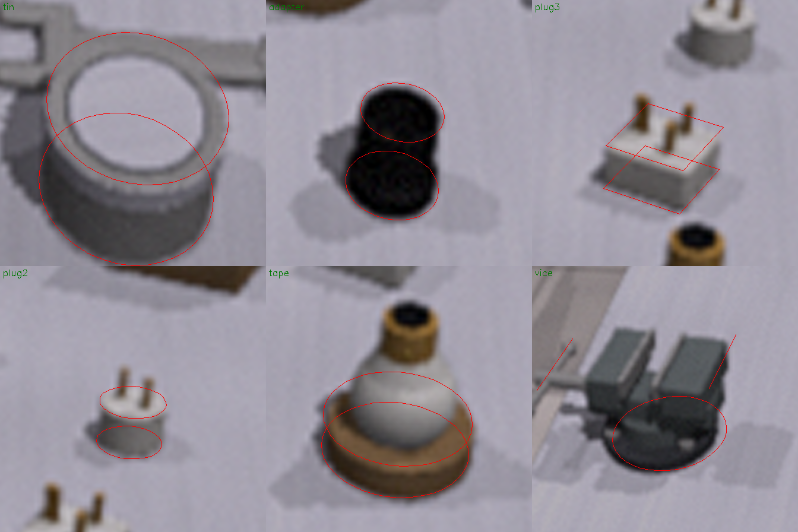

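```bash
python3 - <<'E'
from h import *
import h
h.outlines=lambda n,x,y,yaw=0,z=0:[circ(x,y,.04,0),box(x,y,yaw,-.045,-.0449,-.03,.03,.07),box(x,y,yaw,-.045,-.0449,-.03,.03,.04),np.array([[x-.06*np.cos(yaw),y-.06*np.sin(yaw),.07],[x+.078*np.cos(yaw),y+.078*np.sin(yaw),.055]])]
import pickle; T,S=pickle.load(open("init.pkl","rb"))
ims=[]
for p in (T,S):
    x,y,yaw=.745,.045,-.14
    c=proj(p,[x,y,.03])[0];w=35;s=11
    M=np.float32([[s,0,s*(w-c[0])],[0,s,s*(w-c[1])]]);W=2*w*s
    im=cv2.warpAffine(p["img"],M,(W,W),flags=cv2.INTER_CUBIC)
    for o in h.outlines("vice",x,y,yaw): cv2.polylines(im,[np.int32((proj(p,o)-c+w)*s)],False,(0,0,255),1)
    ims.append(cv2.resize(im,(400,400)))
cv2.imwrite("pics/vice1.png",np.hstack(ims))
E
```

```text
(no output)
```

View pics/vice1.png

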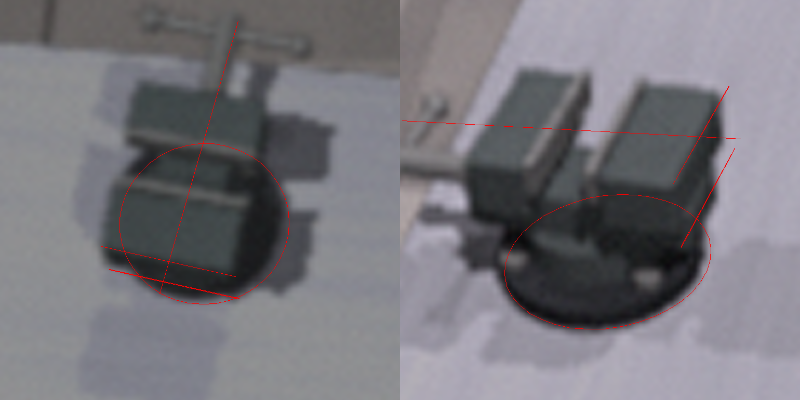

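```bash
cat > to.py <<'E'
import sys
from cell import manip
import numpy as np
def wrap(a): return (a+np.pi)%(2*np.pi)-np.pi
def go(x,y,z,yaw=None,s=None):
    s=s or manip.state(); p=s["position"]; r=s["tool_rot"]
    cr,sr=np.cos(r[0]),np.sin(r[0]);cp,sp=np.cos(r[1]),np.sin(r[1]);c,sn=np.cos(r[2]),np.sin(r[2])
    R=np.array([[c,-sn,0],[sn,c,0],[0,0,1]])@np.array([[cp,0,sp],[0,1,0],[-sp,0,cp]])@np.array([[1,0,0],[0,cr,-sr],[0,sr,cr]])
    d=R.T@(np.array([x,y,z])-p); t=0
    if yaw is not None: t=-np.degrees(wrap(yaw-r[2]))
    print("t",round(s["time"],2),"pos",p.round(4),"rpy",r.round(3),"open",round(float(s["opening"]),3),"F",s["force"].round(1),"q7",round(float(s["joint_positions"][6]),2))
    print("row",(d*1000).round(1),"mm turn",round(float(t),1))
if __name__=="__main__":
    a=[float(v) for v in sys.argv[1:]]; go(*a)
E
python3 to.py .469 .283 .12 0
python3 - <<'E'
from h import *
import pickle; T,S=pickle.load(open("init.pkl","rb"))
for uv in [(148,258),(153,217),(146,216),(158,216)]: print(uv,back(T,uv,.003).round(3))
E
```

```text
t 2.0 pos [0.1625 0.6294 0.2313] rpy [ 3.142 -0.     1.318] open 1.0 F [-0.1  0.2  0.3] q7 -0.05
row [-258.8  383.3  111.3] mm turn 75.5
(148, 258) [0.401 0.224 0.003]
(153, 217) [0.504 0.227 0.003]
(146, 216) [0.505 0.245 0.003]
(158, 216) [0.508 0.215 0.003]
```

Emit:
drive_tool(
  series=[-0.259,0.383,0.05,75,-0.259,0.383,0.05,75,-0.259,0.383,0.05,75,-0.259,0.383,0.05,75,-0.259,0.383,0.05,75],
  hand=-1,
)

```text
time: 2.62
position: [0.3695, 0.3951, 0.1979]
tool_rot: [-3.141, -0.001, 0.375]
force: [0.1, 0.7, 0.3]
opening: 1.0
```

```bash
python3 to.py .469 .283 .12 0
```

```text
t 2.62 pos [0.3695 0.3951 0.1979] rpy [-3.141e+00 -1.000e-03  3.750e-01] open 1.0 F [0.1 0.7 0.3] q7 -0.44
row [ 51.5 140.8  77.9] mm turn 21.5
```

Emit:
drive_tool(
  series=[0.052,0.141,0.078,21.5,0.052,0.141,0.078,21.5,0.052,0.141,0.078,21.5,0.052,0.141,0.078,21.5,0.052,0.141,0.078,21.5],
)

```text
time: 3.25
position: [0.4693, 0.2838, 0.1201]
tool_rot: [-3.14, -0.001, -0.0]
force: [-0.2, 0.3, 0.4]
opening: 1.001
```

```bash
python3 to.py .469 .283 .004 0; python3 - <<'E'
from h import *
p=manip.read_camera("side");q=manip.read_camera("top")
cv2.imwrite("pics/a1.png",np.hstack([cv2.resize(p["img"][180:380,200:400],(400,400)),cv2.resize(q["img"][150:300,50:200],(400,400))]))
E
```

```text
t 3.25 pos [0.4693 0.2838 0.1201] rpy [-3.14e+00 -1.00e-03 -0.00e+00] open 1.001 F [-0.2  0.3  0.4] q7 -0.45
row [ -0.3   1.1 116.1] mm turn -0.0
```

View pics/a1.png

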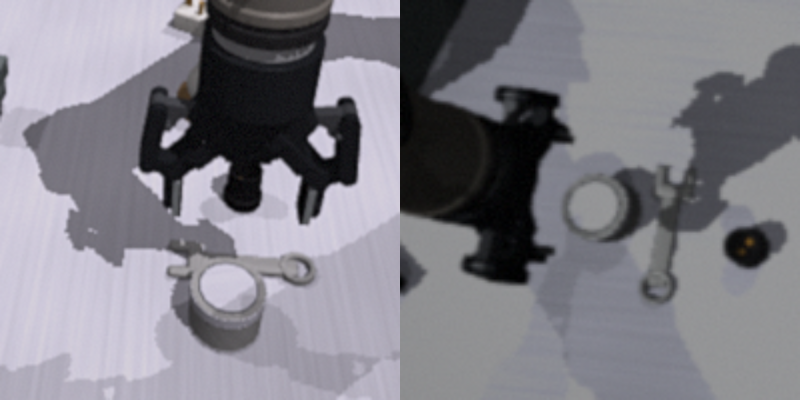

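Emit:
drive_tool(
  series=[0,0.001,0.06,0,0,0.001,0.1,0,0,0.001,0.116,0,0,0.001,0.116,0],
)

```text
time: 3.85
position: [0.4687, 0.2849, 0.0044]
tool_rot: [-3.139, -0.0, 0.003]
force: [-0.7, -0.1, -0.2]
opening: 1.004
```

Emit:
drive_tool(
  series=[0,0,0,0,0,0,0,0,0,0,0,0,0,0,0,0,0,0,0,0],
  hand=1,
  squeeze=50,
)

```text
time: 4.47
position: [0.4699, 0.2861, 0.0064]
tool_rot: [-3.136, -0.003, 0.003]
force: [-0.8, 0.6, 6.7]
opening: 0.694
```

```bash
python3 to.py .469 .283 .004 0
```

```text
t 4.47 pos [0.4699 0.2861 0.0064] rpy [-3.136e+00 -3.000e-03  3.000e-03] open 0.694 F [-0.8  0.6  6.7] q7 -0.36
row [-0.9  3.1  2.4] mm turn 0.2
```

Emit:
drive_tool(
  series=[0,0,-0.03,0,0,0,-0.06,0,0,0,-0.08,0,0,0,-0.08,0],
)

```text
time: 4.97
position: [0.4707, 0.2864, 0.0881]
tool_rot: [-3.134, -0.006, 0.003]
force: [-0.3, 0.5, -3.0]
opening: 0.689
```

```bash
python3 to.py .6427 .0576 .08 1.45; python3 - <<'E'
from h import *
p=manip.read_camera("side");q=manip.read_camera("top")
cv2.imwrite("pics/a2.png",np.hstack([cv2.resize(p["img"][180:380,200:400],(400,400)),cv2.resize(q["img"][150:300,50:200],(400,400))]))
E
```

```text
t 4.97 pos [0.4707 0.2864 0.0881] rpy [-3.134e+00 -6.000e-03  3.000e-03] open 0.689 F [-0.3  0.5 -3. ] q7 -0.42
row [171.1 229.4   7.3] mm turn -82.9
```

View pics/a2.png

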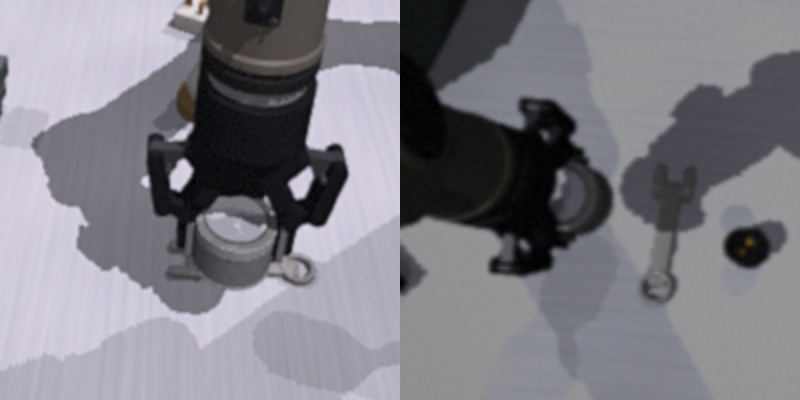

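Emit:
drive_tool(
  series=[0.168,0.229,0.0,-83,0.168,0.229,0.0,-83,0.168,0.229,0.0,-83,0.168,0.229,0.0,-83,0.168,0.229,0,-83],
)

```text
time: 5.7
position: [0.6383, 0.0527, 0.0833]
tool_rot: [-3.14, -0.002, 0.926]
force: [0.2, 0.5, -3.5]
opening: 0.687
```

```bash
python3 to.py .640 .0576 .06 1.45
```

```text
t 5.7 pos [0.6383 0.0527 0.0833] rpy [-3.14e+00 -2.00e-03  9.26e-01] open 0.687 F [ 0.2  0.5 -3.5] q7 0.91
row [ 4.9 -1.6 23.3] mm turn -30.0
```

Emit:
drive_tool(
  series=[0.005,-0.002,0.01,-10,0.005,-0.002,0.02,-20,0.005,-0.002,0.023,-30,0.005,-0.002,0.023,-30,0.005,-0.002,0.023,-30],
)

```text
time: 6.32
position: [0.6393, 0.0577, 0.0596]
tool_rot: [-3.14, -0.003, 1.447]
force: [-0.5, 0.4, -2.3]
opening: 0.689
```

```bash
python3 to.py .640 .0576 .007 1.45
```

```text
t 6.33 pos [0.6393 0.0577 0.0596] rpy [-3.140e+00 -3.000e-03  1.447e+00] open 0.689 F [-0.5  0.4 -2.3] q7 1.36
row [-0.2  0.8 52.6] mm turn -0.2
```

Emit:
drive_tool(
  series=[0,0.001,0.03,0,0,0.001,0.045,0,0,0.001,0.051,0,0,0.001,0.052,0,0,0.001,0.052,0],
)

```text
time: 6.95
position: [0.6409, 0.0578, 0.0084]
tool_rot: [3.142, -0.003, 1.447]
force: [0.8, 0.2, -3.0]
opening: 0.688
```

```bash
python3 to.py .640 .0576 .007 1.45
```

```text
t 6.95 pos [0.6409 0.0578 0.0084] rpy [ 3.142e+00 -3.000e-03  1.447e+00] open 0.688 F [ 0.8  0.2 -3. ] q7 1.37
row [-0.3 -0.9  1.4] mm turn -0.2
```

Emit:
drive_tool(
  series=[0,0,0.0015,0,0,0,0.003,0,0,0,0.003,0],
)

```text
time: 7.32
position: [0.6417, 0.0579, 0.0065]
tool_rot: [3.14, -0.004, 1.447]
force: [-0.8, 0.2, 3.5]
opening: 0.688
```

Emit:
drive_tool(
  series=[0,0,0,0,0,0,0,0,0,0,0,0,0,0,0,0],
  hand=-1,
)

```text
time: 7.82
position: [0.6417, 0.0579, 0.0064]
tool_rot: [3.14, -0.003, 1.447]
force: [-0.7, -0.3, -0.3]
opening: 1.001
```

Emit:
drive_tool(
  series=[0,0,-0.02,0,0,0,-0.05,0,0,0,-0.1,0,0,0,-0.14,0,0,0,-0.14,0],
)

```text
time: 8.45
position: [0.6447, 0.0576, 0.1523]
tool_rot: [3.13, -0.006, 1.446]
force: [-0.5, -0.3, -0.5]
opening: 0.999
```

```bash
python3 to.py .446 .146 .12 1.45
```

```text
t 8.45 pos [0.6447 0.0576 0.1523] rpy [ 3.13  -0.006  1.446] open 0.999 F [-0.5 -0.3 -0.5] q7 1.35
row [  62.9 -208.5   30.4] mm turn -0.2
```

Emit:
drive_tool(
  series=[0.063,-0.208,0.03,0,0.063,-0.208,0.03,0,0.063,-0.208,0.03,0,0.063,-0.208,0.03,0,0.063,-0.208,0.03,0],
  hand=-0.3,
)

```text
time: 9.07
position: [0.4441, 0.1468, 0.1201]
tool_rot: [3.132, -0.006, 1.45]
force: [0.3, -0.1, 0.0]
opening: 0.651
```

```bash
python3 to.py .446 .146 .08 1.45; python3 - <<'E'
from h import *
p=manip.read_camera("side");q=manip.read_camera("top")
for nm,c in (("side",p),("top",q)):
    print(nm,[(a['bbox'],round(a['score'],2)) for a in manip.find_in("tin",c)[:2]],[(a['xy'],round(a['score'],2)) for a in manip.tip_of("tin",c)[:2]])
tile(p,"s",[("tin",.6445,.0576),("adapter",.446,.146),("vice",.747,.045,-.12)],"pics/b1.png")
tile(q,"s",[("tin",.6445,.0576),("adapter",.446,.146),("vice",.747,.045,-.12)],"pics/b2.png")
cv2.imwrite("pics/b3.png",np.vstack([cv2.imread("pics/b1.png"),cv2.imread("pics/b2.png")]))
E
```

```text
t 9.07 pos [0.4441 0.1468 0.1201] rpy [ 3.132 -0.006  1.45 ] open 0.651 F [ 0.3 -0.1  0. ] q7 1.06
row [-0.8  1.7 40.2] mm turn -0.0
side [([209.9, 219.0, 29.5, 33.9], 0.61)] [([228.2, 241.9], 0.84)]
top [([211.2, 153.0, 22.5, 30.2], 0.96), ([348.9, 251.1, 17.9, 16.0], 0.47)] [([232.5, 137.3], 0.59)]
```

View pics/b3.png

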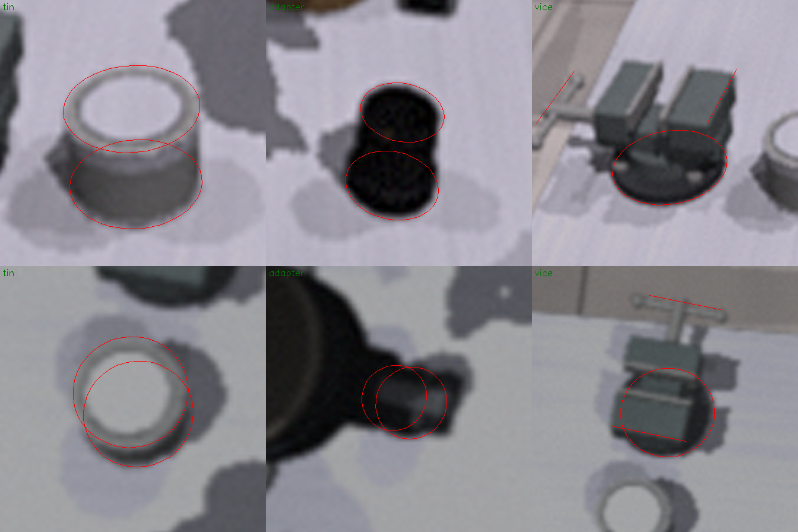

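Emit:
drive_tool(
  series=[-0.001,0.002,0.05,0,-0.001,0.002,0.09,0,-0.001,0.002,0.106,0,-0.001,0.002,0.106,0],
)

```text
time: 9.88
position: [0.4508, 0.1442, 0.014]
tool_rot: [3.131, -0.005, 1.444]
force: [0.4, -0.1, 1.0]
opening: 0.651
```

```bash
python3 to.py .446 .146 .013 1.45; python3 - <<'E'
from h import *
p=manip.read_camera("side")
cv2.imwrite("pics/b4.png",cv2.resize(p["img"][220:320,260:380],(720,600)))
E
```

```text
t 9.88 pos [0.4508 0.1442 0.014 ] rpy [ 3.131 -0.005  1.444] open 0.651 F [ 0.4 -0.1  1. ] q7 1.08
row [ 1.1 -5.   1. ] mm turn -0.3
```

View pics/b4.png

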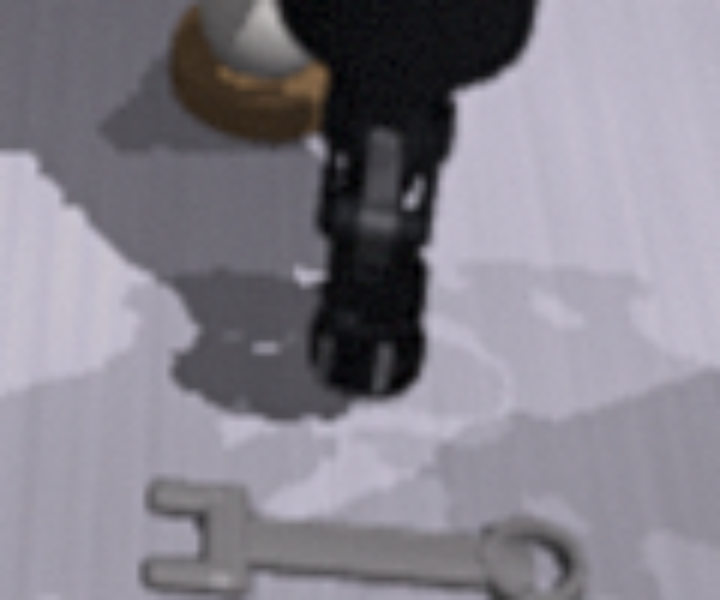

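Emit:
drive_tool(
  series=[0.001,-0.004,0.001,0,0.001,-0.004,0.001,0,0.001,-0.004,0.001,0],
)

```text
time: 10.3
position: [0.4483, 0.1465, 0.0147]
tool_rot: [3.128, -0.007, 1.444]
force: [-0.1, -0.4, -0.4]
opening: 0.653
```

Emit:
drive_tool(
  series=[0,0,0,0,0,0,0,0,0,0,0,0,0,0,0,0,0,0,0,0],
  hand=1,
  squeeze=30,
)

```text
time: 10.92
position: [0.4486, 0.1466, 0.0152]
tool_rot: [3.127, -0.008, 1.444]
force: [-2.4, -0.2, 5.7]
opening: 0.38
```

Emit:
drive_tool(
  series=[0,0,-0.03,0,0,0,-0.07,0,0,0,-0.11,0,0,0,-0.11,0],
)

```text
time: 11.42
position: [0.4493, 0.1469, 0.128]
tool_rot: [3.121, -0.011, 1.444]
force: [0.6, -0.0, -0.7]
opening: 0.385
```

```bash
python3 to.py .6445 .057 .125 1.45; python3 - <<'E'
from h import *
p=manip.read_camera("side")
cv2.imwrite("pics/b5.png",cv2.resize(p["img"][180:300,250:394],(720,600)))
E
```

```text
t 11.43 pos [0.4493 0.1469 0.128 ] rpy [ 3.121 -0.011  1.444] open 0.385 F [ 0.6 -0.  -0.7] q7 1.06
row [-64.5 204.9   6.4] mm turn -0.3
```

View pics/b5.png

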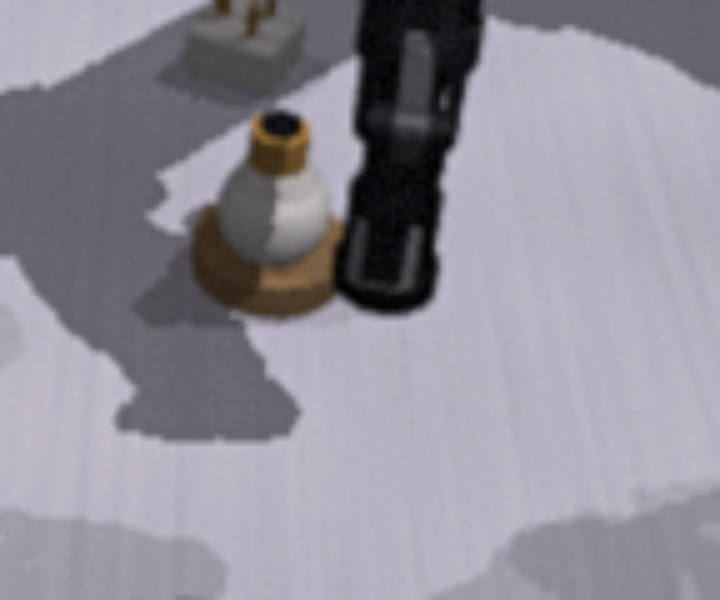

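Emit:
drive_tool(
  series=[-0.064,0.207,0.003,0,-0.064,0.207,0.003,0,-0.064,0.207,0.003,0,-0.064,0.207,0.003,0,-0.064,0.207,0.003,0],
)

```text
time: 12.1
position: [0.6456, 0.0542, 0.1234]
tool_rot: [3.127, -0.007, 1.441]
force: [-0.9, 0.2, -0.3]
opening: 0.382
```

```bash
python3 to.py .647 .057 .07 1.45
```

```text
t 12.1 pos [0.6456 0.0542 0.1234] rpy [ 3.127 -0.007  1.441] open 0.382 F [-0.9  0.2 -0.3] q7 1.36
row [ 2.6  0.3 53.5] mm turn -0.5
```

Emit:
drive_tool(
  series=[0.003,0.001,0.03,0,0.003,0.001,0.045,0,0.003,0.001,0.053,0,0.003,0.001,0.054,0,0.003,0.001,0.054,0],
)

```text
time: 12.72
position: [0.6483, 0.0574, 0.0704]
tool_rot: [3.126, -0.007, 1.441]
force: [-0.6, 0.4, -1.0]
opening: 0.382
```

```bash
python3 to.py .647 .057 .0605 1.45; python3 - <<'E'
from h import *
p=manip.read_camera("side");q=manip.read_camera("top")
ob=[("tin",.6445,.057),("adapter",.6445,.057,0,.055)]
tile(p,"s",ob,"pics/b1.png",S=16);tile(q,"s",ob,"pics/b2.png",S=16)
cv2.imwrite("pics/b6.png",np.vstack([cv2.imread("pics/b1.png"),cv2.imread("pics/b2.png")]))
E
```

```text
t 12.72 pos [0.6483 0.0574 0.0704] rpy [ 3.126 -0.007  1.441] open 0.382 F [-0.6  0.4 -1. ] q7 1.37
row [-0.7 -1.4  9.8] mm turn -0.5
```

View pics/b6.png

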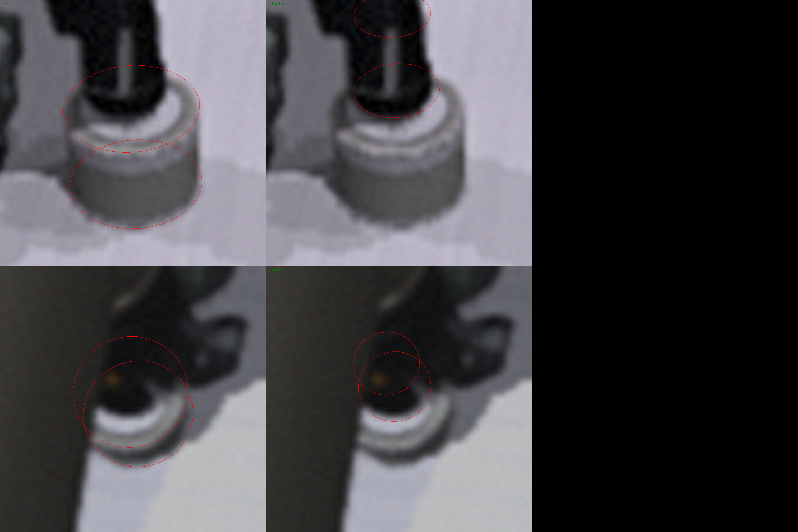

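Emit:
drive_tool(
  series=[-0.001,-0.004,0.004,0,-0.001,-0.004,0.007,0,-0.001,-0.004,0.01,0,-0.001,-0.004,0.01,0,-0.001,-0.004,0.01,0],
)

```text
time: 13.45
position: [0.6445, 0.057, 0.0604]
tool_rot: [3.126, -0.007, 1.441]
force: [0.4, 0.2, -0.8]
opening: 0.383
```

```bash
python3 to.py .645 .057 .0605 1.45
```

```text
t 13.45 pos [0.6445 0.057  0.0604] rpy [ 3.126 -0.007  1.441] open 0.383 F [ 0.4  0.2 -0.8] q7 1.37
row [ 0.1  0.5 -0.1] mm turn -0.5
```

Emit:
drive_tool(
  series=[0,0,0.001,0,0,0,0.002,0,0,0,0.002,0],
)

```text
time: 13.82
position: [0.6447, 0.057, 0.0603]
tool_rot: [3.126, -0.008, 1.441]
force: [-4.3, -0.6, 10.3]
opening: 0.382
```

Emit:
drive_tool(
  series=[0,0,0,0,0,0,0,0,0,0,0,0,0,0,0,0],
  hand=-0.4,
)

```text
time: 14.32
position: [0.6445, 0.057, 0.0599]
tool_rot: [3.126, -0.008, 1.441]
force: [0.3, -0.3, 0.4]
opening: 0.699
```

Emit:
drive_tool(
  series=[0,0,-0.02,0,0,0,-0.05,0,0,0,-0.09,0,0,0,-0.09,0],
)

```text
time: 14.82
position: [0.6463, 0.0565, 0.1555]
tool_rot: [3.117, -0.01, 1.44]
force: [0.9, -0.1, 0.0]
opening: 0.698
```

```bash
python3 to.py .489 -.154 .12 1.08
```

```text
t 14.82 pos [0.6463 0.0565 0.1555] rpy [ 3.117 -0.01   1.44 ] open 0.698 F [ 0.9 -0.1  0. ] q7 1.35
row [-229.5 -129.4   30. ] mm turn 20.7
```

Emit:
drive_tool(
  series=[-0.23,-0.13,0.0,110,-0.23,-0.13,0.0,110,-0.23,-0.13,0.0,110,-0.23,-0.13,0.0,110,-0.23,-0.13,0.0,110],
)

```text
time: 15.45
position: [0.484, -0.159, 0.1503]
tool_rot: [3.139, -0.021, 0.489]
force: [-0.3, 1.0, 1.0]
opening: 0.7
```

```bash
python3 to.py .489 -.154 .10 -.491
```

```text
t 15.45 pos [ 0.484  -0.159   0.1503] rpy [ 3.139 -0.021  0.489] open 0.7 F [-0.3  1.   1. ] q7 0.86
row [ 5.7 -2.1 50.4] mm turn 56.2
```

Emit:
drive_tool(
  series=[0.006,-0.002,0.02,56,0.006,-0.002,0.05,56,0.006,-0.002,0.05,56,0.006,-0.002,0.05,56,0.006,-0.002,0.05,56],
)

```text
time: 16.08
position: [0.4891, -0.1538, 0.1005]
tool_rot: [-3.126, -0.014, -0.441]
force: [0.3, 0.0, 1.4]
opening: 0.697
```

Emit:
drive_tool(
  series=[0,0,0,3,0,0,0,3],
)

```text
time: 16.32
position: [0.489, -0.1537, 0.1006]
tool_rot: [-3.125, -0.013, -0.492]
force: [0.7, -0.6, 0.8]
opening: 0.7
```

```bash
python3 to.py .489 -.154 .002 -.491;  python3 - <<'E'
from h import *
p=manip.read_camera("side");q=manip.read_camera("top")
def ob(n): return [(n and "adapter",.6445,.057,0,.045),("tin",.6445,.057),("plug3",.489,-.154,1.08)]
tile(p,"s",ob(1),"pics/b1.png",S=16);tile(q,"s",ob(1),"pics/b2.png",S=16)
cv2.imwrite("pics/b7.png",np.vstack([cv2.imread("pics/b1.png"),cv2.imread("pics/b2.png")]))
E
```

```text
t 16.32 pos [ 0.489  -0.1537  0.1006] rpy [-3.125 -0.013 -0.492] open 0.7 F [ 0.7 -0.6  0.8] q7 -0.0
row [-1.1  1.9 98.5] mm turn -0.1
```

View pics/b7.png

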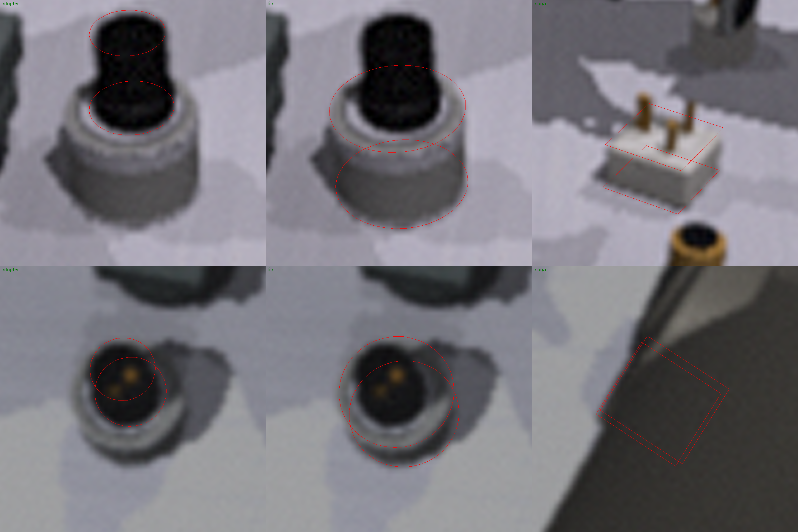

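Emit:
drive_tool(
  series=[-0.001,0.001,0.04,0,-0.001,0.001,0.07,0,-0.001,0.001,0.085,0,-0.001,0.001,0.085,0],
)

```text
time: 16.92
position: [0.4888, -0.1534, 0.015]
tool_rot: [-3.126, -0.011, -0.492]
force: [-0.3, -0.0, 0.4]
opening: 0.699
```

```bash
python3 to.py .489 -.154 .002 -.491
```

```text
t 16.93 pos [ 0.4888 -0.1534  0.015 ] rpy [-3.126 -0.011 -0.492] open 0.699 F [-0.3 -0.   0.4] q7 0.1
row [ 0.3  0.6 13. ] mm turn -0.0
```

Emit:
drive_tool(
  series=[0,0.001,0.007,0,0,0.001,0.013,0,0,0.001,0.013,0],
)

```text
time: 17.3
position: [0.4885, -0.1541, 0.0019]
tool_rot: [-3.126, -0.011, -0.492]
force: [0.3, 0.6, 0.8]
opening: 0.704
```

Emit:
drive_tool(
  series=[0,0,0,0,0,0,0,0,0,0,0,0,0,0,0,0,0,0,0,0],
  hand=1,
  squeeze=30,
)

```text
time: 17.92
position: [0.4888, -0.1542, 0.0024]
tool_rot: [-3.125, -0.012, -0.492]
force: [-0.1, -0.5, 5.6]
opening: 0.582
```

Emit:
drive_tool(
  series=[0,0,-0.03,0,0,0,-0.08,0,0,0,-0.13,0,0,0,-0.16,0,0,0,-0.16,0],
)

```text
time: 18.55
position: [0.4875, -0.1559, 0.1643]
tool_rot: [-3.123, -0.016, -0.492]
force: [-0.2, 0.4, 0.0]
opening: 0.583
```

```bash
python3 to.py .654 .153 .16 -.12;  python3 - <<'E'
from h import *
p=manip.read_camera("side")
cv2.imwrite("pics/c1.png",cv2.resize(p["img"][90:230,220:388],(720,600)))
E
```

```text
t 18.55 pos [ 0.4875 -0.1559  0.1643] rpy [-3.123 -0.016 -0.492] open 0.583 F [-0.2  0.4  0. ] q7 -0.06
row [   0.9 -350.8   10.9] mm turn -21.3
```

View pics/c1.png

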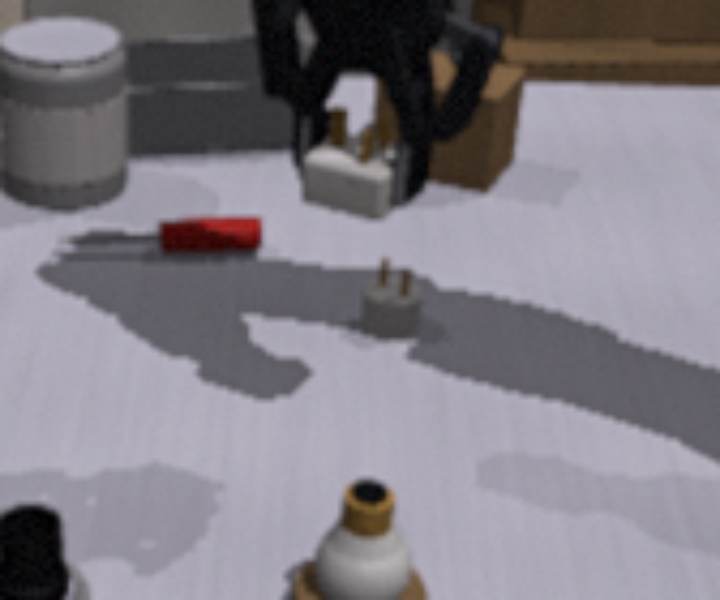

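Emit:
drive_tool(
  series=[0.001,-0.351,0,-21,0.001,-0.351,0,-21,0.001,-0.351,0,-21,0.001,-0.351,0,-21,0.001,-0.351,0,-21],
)

```text
time: 19.23
position: [0.6336, 0.1211, 0.1655]
tool_rot: [-3.131, -0.015, -0.125]
force: [0.3, -1.4, 0.2]
opening: 0.581
```

```bash
python3 to.py .654 .153 .12 -.12
```

```text
t 19.23 pos [0.6336 0.1211 0.1655] rpy [-3.131 -0.015 -0.125] open 0.581 F [ 0.3 -1.4  0.2] q7 -0.19
row [ 15.5 -33.7  46.1] mm turn -0.3
```

Emit:
drive_tool(
  series=[0.0155,-0.034,0.01,0,0.0155,-0.034,0.04,0,0.0155,-0.034,0.08,0,0.0155,-0.034,0.12,0,0.0155,-0.034,0.12,0],
)

```text
time: 19.85
position: [0.6504, 0.1531, 0.0402]
tool_rot: [-3.136, -0.004, -0.125]
force: [-0.6, 0.5, -0.5]
opening: 0.581
```

```bash
python3 to.py .654 .153 .004 -.12; python3 - <<'E'
from h import *
p=manip.read_camera("side");q=manip.read_camera("top")
cv2.imwrite("pics/c2.png",np.hstack([cv2.resize(p["img"][170:300,140:270],(400,400)),cv2.resize(q["img"][90:220,150:280],(400,400))]))
E
```

```text
t 19.85 pos [0.6504 0.1531 0.0402] rpy [-3.136 -0.004 -0.125] open 0.581 F [-0.6  0.5 -0.5] q7 -0.18
row [ 3.4 -0.1 36.2] mm turn -0.3
```

View pics/c2.png

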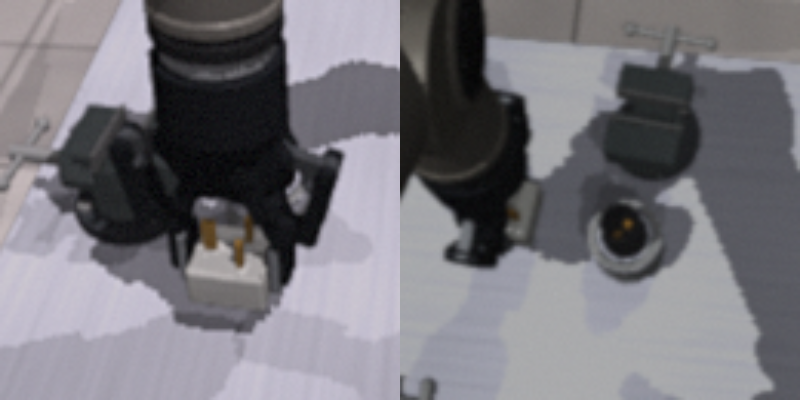

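Emit:
drive_tool(
  series=[0.003,0,0.02,0,0.003,0,0.03,0,0.003,0,0.036,0,0.003,0,0.037,0,0.003,0,0.037,0],
)

```text
time: 20.58
position: [0.6586, 0.1535, 0.0088]
tool_rot: [-3.132, -0.014, -0.125]
force: [0.8, 0.5, -1.3]
opening: 0.577
```

```bash
python3 to.py .654 .153 .002 -.12
```

```text
t 20.57 pos [0.6586 0.1535 0.0088] rpy [-3.132 -0.014 -0.125] open 0.577 F [ 0.8  0.5 -1.3] q7 -0.16
row [-4.6  1.2  6.7] mm turn -0.3
```

Emit:
drive_tool(
  series=[-0.004,0,0.003,0,-0.004,0,0.006,0,-0.004,0,0.0065,0,-0.004,0,0.0065,0],
)

```text
time: 21.08
position: [0.6544, 0.1542, 0.0025]
tool_rot: [-3.132, -0.013, -0.125]
force: [-1.4, -0.4, 3.6]
opening: 0.577
```

```bash
python3 to.py .654 .153 .002 -.12
```

```text
t 21.07 pos [0.6544 0.1542 0.0025] rpy [-3.132 -0.013 -0.125] open 0.577 F [-1.4 -0.4  3.6] q7 -0.16
row [-0.3  1.3  0.5] mm turn -0.3
```

Contact; release and lift.

Emit:
drive_tool(
  series=[0,0,0,0,0,0,0,0,0,0,0,0,0,0,0,0],
  hand=-0.5,
)

```text
time: 21.58
position: [0.6545, 0.1542, 0.0024]
tool_rot: [-3.132, -0.013, -0.125]
force: [-0.8, 0.4, 0.2]
opening: 0.751
```

Emit:
drive_tool(
  series=[0,0,-0.02,0,0,0,-0.06,0,0,0,-0.11,0,0,0,-0.16,0,0,0,-0.16,0],
)

```text
time: 22.2
position: [0.656, 0.1529, 0.1695]
tool_rot: [-3.127, -0.024, -0.126]
force: [-0.1, 1.0, -0.5]
opening: 0.752
```

```bash
python3 to.py .453 -.2955 .16 -.6
```

```text
t 22.2 pos [0.656  0.1529 0.1695] rpy [-3.127 -0.024 -0.126] open 0.752 F [-0.1  1.  -0.5] q7 -0.22
row [-145.3  470.4   -0.8] mm turn 27.2
```

Emit:
drive_tool(
  series=[-0.145,0.47,0,27,-0.145,0.47,0,27,-0.145,0.47,0,27,-0.145,0.47,0,27,-0.145,0.47,0,27],
)

```text
time: 22.82
position: [0.5241, -0.1343, 0.1606]
tool_rot: [-3.117, -0.015, -0.597]
force: [1.2, -0.5, 0.2]
opening: 0.749
```

```bash
python3 to.py .453 -.2955 .12 -.6
```

```text
t 22.82 pos [ 0.5241 -0.1343  0.1606] rpy [-3.117 -0.015 -0.597] open 0.749 F [ 1.2 -0.5  0.2] q7 -0.18
row [ 31.2 174.2  36.8] mm turn 0.2
```

Emit:
drive_tool(
  series=[0.031,0.174,0.02,0,0.031,0.174,0.03,0,0.031,0.174,0.06,0,0.031,0.174,0.06,0,0.031,0.174,0.06,0],
  hand=-0.4,
)

```text
time: 23.45
position: [0.4534, -0.2946, 0.0967]
tool_rot: [-3.117, -0.014, -0.598]
force: [0.8, 0.4, 0.4]
opening: 0.698
```

```bash
python3 to.py .453 -.2955 .002 -.6; python3 - <<'E'
from h import *
p=manip.read_camera("side");q=manip.read_camera("top")
ob=[("plug3",.654,.153,-.12),("plug2",.453,-.2955),("tin",.6445,.057)]
tile(p,"s",ob,"pics/b1.png",S=16);tile(q,"s",ob,"pics/b2.png",S=16)
cv2.imwrite("pics/d1.png",np.vstack([cv2.imread("pics/b1.png"),cv2.imread("pics/b2.png")]))
E
```

```text
t 23.45 pos [ 0.4534 -0.2946  0.0967] rpy [-3.117 -0.014 -0.598] open 0.698 F [0.8 0.4 0.4] q7 0.24
row [-1.2  3.3 94.6] mm turn 0.1
```

View pics/d1.png

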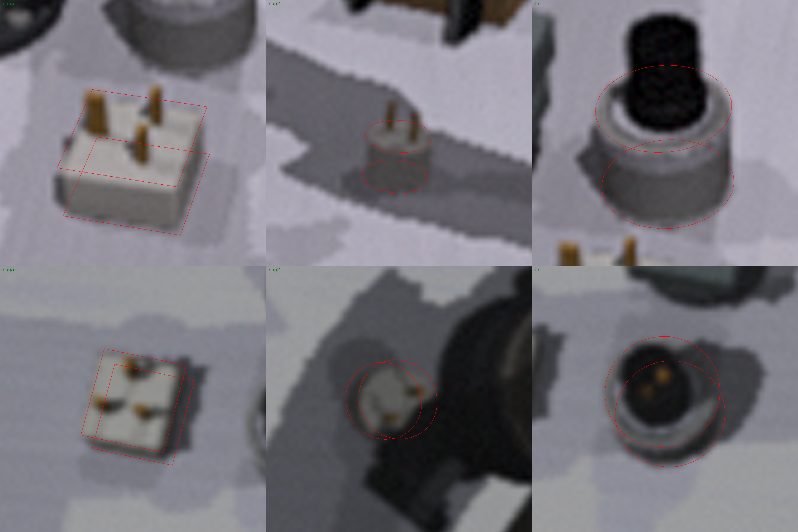

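Emit:
drive_tool(
  series=[-0.001,0.001,0.04,0,-0.001,0.001,0.07,0,-0.001,0.001,0.083,0,-0.001,0.001,0.083,0],
)

```text
time: 24.05
position: [0.4567, -0.2919, 0.0145]
tool_rot: [-3.116, -0.016, -0.592]
force: [-0.5, -0.6, 0.6]
opening: 0.7
```

```bash
python3 to.py .453 -.2955 .002 -.6
```

```text
t 24.05 pos [ 0.4567 -0.2919  0.0145] rpy [-3.116 -0.016 -0.592] open 0.7 F [-0.5 -0.6  0.6] q7 0.34
row [-1.2  5.4 12.4] mm turn 0.4
```

Emit:
drive_tool(
  series=[-0.001,0.005,0.006,0,-0.001,0.005,0.012,0,-0.001,0.005,0.012,0],
)

```text
time: 24.42
position: [0.4532, -0.2953, 0.0023]
tool_rot: [-3.116, -0.015, -0.593]
force: [-0.2, 0.3, -0.3]
opening: 0.701
```

Emit:
drive_tool(
  series=[0,0.001,0,0,0,0.001,0,0,0,0.001,0,0,0,0.001,0,0,0,0.001,0,0],
  hand=1,
  squeeze=30,
)

```text
time: 25.05
position: [0.4528, -0.2964, 0.0027]
tool_rot: [-3.116, -0.016, -0.593]
force: [-1.5, 0.3, 7.0]
opening: 0.457
```

Emit:
drive_tool(
  series=[0,0,-0.03,0,0,0,-0.08,0,0,0,-0.13,0,0,0,-0.16,0,0,0,-0.16,0],
)

```text
time: 25.68
position: [0.4498, -0.2993, 0.1647]
tool_rot: [-3.114, -0.021, -0.593]
force: [-0.1, 0.6, -2.0]
opening: 0.457
```

```bash
python3 to.py .632 -.032 .16 -.12;  python3 - <<'E'
from h import *
p=manip.read_camera("side")
cv2.imwrite("pics/d2.png",cv2.resize(p["img"][70:210,220:388],(720,600)))
E
```

```text
t 25.68 pos [ 0.4498 -0.2993  0.1647] rpy [-3.114 -0.021 -0.593] open 0.457 F [-0.1  0.6 -2. ] q7 0.19
row [   1.7 -323.3   13.6] mm turn -27.1
```

View pics/d2.png

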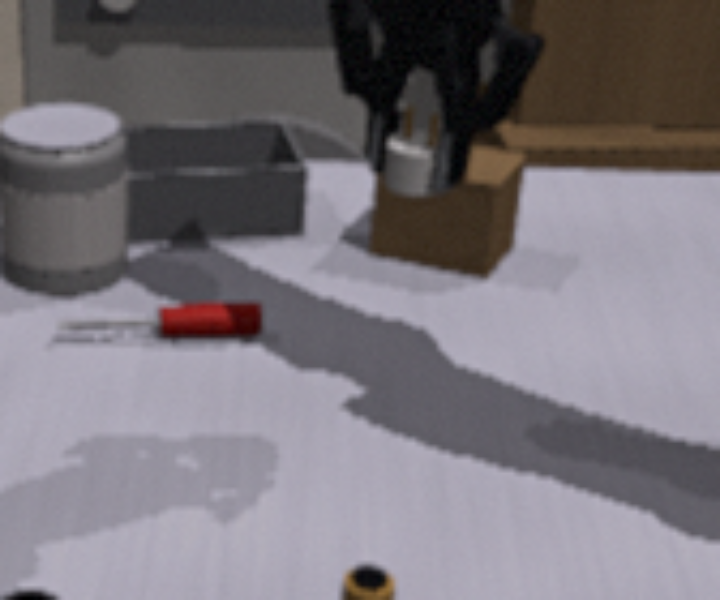

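Emit:
drive_tool(
  series=[0.002,-0.323,0,-27,0.002,-0.323,0,-27,0.002,-0.323,0,-27,0.002,-0.323,0,-27,0.002,-0.323,0,-27],
)

```text
time: 26.35
position: [0.6243, -0.0385, 0.1691]
tool_rot: [-3.126, -0.024, -0.121]
force: [1.3, -0.6, -0.9]
opening: 0.459
```

```bash
python3 to.py .6335 -.033 .04 -.12
```

```text
t 26.35 pos [ 0.6243 -0.0385  0.1691] rpy [-3.126 -0.024 -0.121] open 0.459 F [ 1.3 -0.6 -0.9] q7 0.09
row [  5.3  -4.5 129.4] mm turn -0.1
```

Emit:
drive_tool(
  series=[0.005,-0.004,0.04,0,0.005,-0.004,0.08,0,0.005,-0.004,0.11,0,0.005,-0.004,0.129,0,0.005,-0.004,0.129,0],
)

```text
time: 26.98
position: [0.6313, -0.0333, 0.038]
tool_rot: [-3.127, -0.02, -0.121]
force: [-0.7, -0.3, 0.1]
opening: 0.455
```

```bash
python3 to.py .6335 -.033 .005 -.12
```

```text
t 26.98 pos [ 0.6313 -0.0333  0.038 ] rpy [-3.127 -0.02  -0.121] open 0.455 F [-0.7 -0.3  0.1] q7 0.16
row [ 1.5 -0.1 33. ] mm turn -0.1
```

Emit:
drive_tool(
  series=[0.002,0,0.015,0,0.002,0,0.025,0,0.002,0,0.031,0,0.002,0,0.033,0,0.002,0,0.033,0],
)

```text
time: 27.6
position: [0.6342, -0.0332, 0.0052]
tool_rot: [-3.127, -0.02, -0.121]
force: [-0.4, 0.7, -0.6]
opening: 0.458
```

```bash
python3 to.py .6335 -.033 .002 -.12
```

```text
t 27.6 pos [ 0.6342 -0.0332  0.0052] rpy [-3.127 -0.02  -0.121] open 0.458 F [-0.4  0.7 -0.6] q7 0.18
row [-0.8 -0.1  3.2] mm turn -0.1
```

Emit:
drive_tool(
  series=[0,0,0.0015,0,0,0,0.003,0,0,0,0.003,0],
)

```text
time: 27.98
position: [0.6345, -0.0333, 0.0028]
tool_rot: [-3.126, -0.021, -0.122]
force: [-1.2, 0.1, 3.9]
opening: 0.455
```

Emit:
drive_tool(
  series=[0,0,0,0,0,0,0,0,0,0,0,0,0,0,0,0],
  hand=-0.4,
)

```text
time: 28.48
position: [0.6345, -0.0333, 0.0027]
tool_rot: [-3.126, -0.021, -0.122]
force: [0.7, -0.7, 0.3]
opening: 0.704
```

Emit:
drive_tool(
  series=[0,0,-0.02,0,0,0,-0.06,0,0,0,-0.11,0,0,0,-0.16,0,0,0,-0.16,0],
)

```text
time: 29.1
position: [0.6344, -0.0363, 0.1692]
tool_rot: [-3.125, -0.032, -0.122]
force: [0.6, 0.1, -0.3]
opening: 0.706
```

Emit:
drive_tool(
  series=[-0.15,0.24,-0.03,0,-0.15,0.24,-0.03,0,-0.15,0.24,-0.03,0,-0.15,0.24,-0.03,0,-0.15,0.24,-0.03,0],
)

```text
time: 29.72
position: [0.4523, -0.2596, 0.191]
tool_rot: [-3.125, -0.032, -0.127]
force: [0.9, -0.0, 1.4]
opening: 0.697
```

```bash
python3 - <<'E'
from h import *
s=manip.state();print(s["time"],s["position"])
p=manip.read_camera("side");q=manip.read_camera("top")
ob=[("plug3",.654,.153,-.12),("plug2",.6335,-.033),("tin",.6445,.057),("adapter",.6445,.057,0,.045),("tape",.479,.008),("vice",.747,.045,-.12)]
tile(p,"s",ob,"pics/e1.png");tile(q,"s",ob,"pics/e2.png")
cv2.imwrite("pics/e3.png",q["img"])
for nm,c in (("S",p),("T",q)):
    G=gradmag(c)
    for n,*a in ob[:5]:
        if n!="adapter": print(nm,n,fit(c,G,n,a,r=.01).tolist())
E
```

```text
29.725 [ 0.45233684 -0.2596337   0.19095793]
S plug3 [204.3542, 0.655, 0.154, -0.12]
S plug2 [181.0974, 0.6355, -0.034, 0.0]
S tin [243.9046, 0.6455, 0.057, 0.0]
S tape [283.4023, 0.48, 0.007, 0.0]
T plug3 [212.9528, 0.659, 0.146, -0.12]
T plug2 [183.605, 0.6365, -0.043, 0.0]
T tin [218.4389, 0.6435, 0.057, 0.0]
T tape [281.7208, 0.478, 0.01, 0.0]
```

View pics/e1.png

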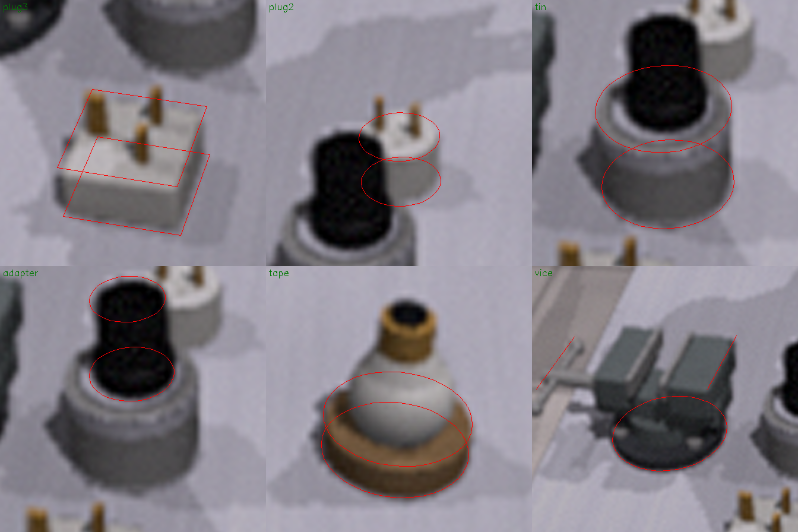

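View pics/e2.png

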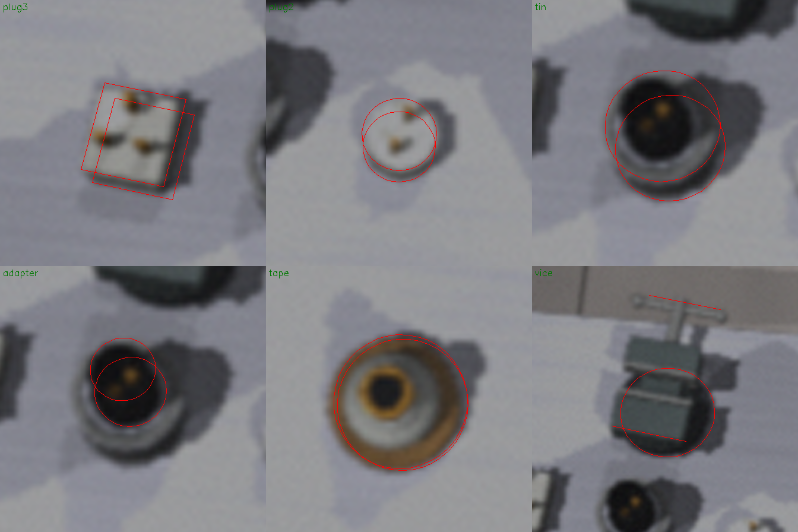

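View pics/e3.png

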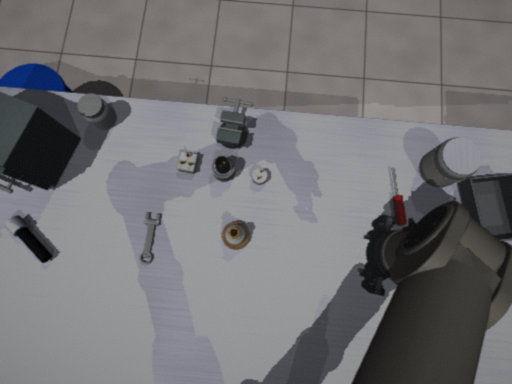

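```bash
python3 - <<'E'
from cell import manip
print(manip.close_job())
E
```

```text
the job is handed in; nothing more can be done
None
```

I laid out the row in front of the vice and handed the job in at about 30 s of the 115 s allowed. The hand-in reported no verdict, so the figures below come from my last camera checks.

| Check | Measured | Allowed |
|---|---|---|
| Tin, in front of the vice's origin | about 103 mm | 90–120 mm |
| Tin, off the vice's centre line | about 0 mm | 15 mm |
| Adapter, from the centre of the lid | 1–2 mm by eye, standing upright | 12 mm |
| Three-pin plug, left of the tin | about 96 mm | 80–112 mm |
| Two-pin plug, right of the tin | about 91 mm | 75–106 mm |
| Both plugs, in front of the vice | about 105 mm | 87–123 mm |

- **State at the end:** both plugs are pins up, everything is released, and the gripper is about 0.3 m clear of the row.
- **Things to leave alone:** the bulb and tape roll measured where they started. The spanner and screwdriver look unmoved in the last top picture.
- **Disagreements between cameras:** the automatic outline fit in the top view put the plugs 8–9 mm further to the robot's right than the side view did. The outlines I drew over the pictures matched the side view. Using the top-view values instead, the spacings still fall within limits.
- **Vice angle:** I judged its turn by eye at about −0.12 rad, good to roughly 0.03 rad. That shifts the results by only a few millimetres.
- **Three-pin plug grip:** the gripper closed to about 50 mm where I expected 46 mm, so I probably had the plug's two sides swapped. It lies square to the row and this does not affect its position.

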